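# Turn the tea tin's label to the stock reader

## Robot

A 6-joint arm with a two-finger parallel gripper is mounted at the origin on the work surface. World frame = base frame: x ahead of the robot, y to its left, z up, the work surface at z = 0. Lengths are in m, angles in rad, forces in N, time in s.
With the tool pointing down it reaches from about 0.375 to 0.9 m from the base axis. Payload 3.1 kg.
Tool frame: the origin (TCP) lies midway between the tips of the shut fingers; the grasp point (between the pads) lies 19 mm behind it; z points along the fingers, y is the line along which they close (so a half turn about z gives the same grasp; the last joint's range is limited). The gripper opens to 87 mm and grips with 3 to 60 N. Pads are 19 mm wide; open, the fingers measure 117 mm over their backs; the gripper's body (75 mm by 190 mm) begins 51 mm behind the grasp point.
Start: joints at [-1.3, 0.527, 1.433, -0, 1.181, -0.178], TCP at [0.272, -0.563, 0.223] pointing down, gripper open.
Joint ranges: [-3.08, 3.08], [-0.75, 2.2], [0.22, 2.44], [-1.43, 4.57], [0, 2.65], [-2.85, 2.85]. Speed limits (rad/s): [2.79, 2.79, 3.14, 3.14, 3.14, 3.14].

## Interface

Orientations are given as a unit quaternion [x, y, z, w].
In Python, from rig import get_obs, cams, job gives the robot as it stands.
- The arm moves only by the tool servo_tool, never from a script. Its argument "moves" is text: rows parted by semicolons, each of 5 numbers parted by spaces: the shift along the tool's x, y, z in m, then the turn about the tool's z in degrees, then the finger opening in m, from 0 to 0.087. In form: dx dy dz spin claw; .... A call has 1 to 10 rows; each row is the pose to reach, as a shift and turn from the pose commanded when the call began, along the tool's axes at that moment; what a row does not reach only later rows make up. A row lasts 1/12 s, in which the tool goes at most 41.7 mm and 7.16 degrees, less where a joint would pass 70% of its speed; a pose out of reach is approached as far as the arm can. A call with a gripper value outside its range is refused whole. The fingers move at their own pace and stop on an object; "grip_force" is the grip in N (left out, the last holds). Time passes only in rows, so rows that repeat a pose let the fingers close. It gives the time, the measured TCP pose, the force, the opening and the grip force at its end, in the units of the state.
- get_obs(): the state, without advancing time (a new reading comes with each control period).
- cams.camera(name): name is "scene" or "top"; returns the picture (384x512x3 uint8, blue, green, red); there is no depth.
- cams.camera_model(name): a dict with "fx", "fy", "cx", "cy" (pixels), "dist" ([k1, k2, p1, p2, k3] as OpenCV has them; the pictures are not rectified), "R" (3x3) and "t" (3): a world point X has camera coordinates R X + t. Camera axes: x right, y down, z forward; pixel columns grow to the right and rows downward; lengths in m; the calibration is good to about 2 mm. A picture is of the moment at which its call begins. camera_model takes no time and is no camera call.
- job.hand_in(): hands the job in; it is judged then, once.
The state is a dict: "time": time; "q": joint angles; "joint_velocities": joint speeds; "joint_torque": joint torques, N m; "position": TCP position; "tool_rot": TCP orientation; "ft_force": force on the tool from outside, world axes, zero at the start; "moment": the same for the moment, N m; "grip_width": finger opening in m; "grip_force": force on a finger pad.
Only numpy, scipy, OpenCV 4.12 (cv2) and the standard library are available. Lean on these libraries where they do the work, as an engineer would, in place of code of your own. Each camera call takes 0.05 s, during which the arm holds its last target. There are 200 camera calls.

## Task

Present the tall tea tin to the stock reader: take it off the bamboo board and stand it in the middle of the reader's round pad, turned so that its label squarely faces the reader's window. Keep the tin upright all the way, set it down rather than letting it drop, and leave everything else where it is.

Things in the scene. Friction and masses are not known exactly. Their poses are not given: they have to be found in the camera images.
- tall_tin: tall tea tin: dark metal cylinder, 52 mm in diameter, 110 mm tall, 0.2 kg, on the board. A white label with printed bars covers 85 degrees of its side; a white seal strip 18 mm wide runs from the label up over the rim to the lid's centre, so the label's side shows from above. Origin: centre of underside; z up its axis, x out through the label's middle.
- label (a point): middle of the tall tin's label: on its side, 26 mm out from its axis along the tin's x, 50 mm above its underside.
- reader: stock reader, fixed: grey footplate (8 mm thick, x -60 to +135, y -55 to +55 mm) with a low round black pad (84 mm in diameter, top 14 mm above the bench) and a white block (x +90 to +135, 100 mm wide, top at 120 mm) with a dark upright window facing the pad. Origin: on the bench below the pad's centre; x points from the pad square into the window, z up.
- pad (a point): centre of the top of the reader's round pad, 14 mm above the bench.
- window (a point): middle of the reader's window: 90 mm from the pad's centre along the reader's x, 66 mm above the bench.
- board: the bamboo board on which the two tins and the soy dish stand: 200 x 280 mm, 12 mm thick, fixed to the bench. Origin: centre of its underside; z up, x along its 200 mm side.
- short_tin: a short tea tin of the same make, 52 mm in diameter but only 60 mm tall, also with a label; a bystander on the board. Origin: centre of its underside, z up.
- soy_dish: a white ceramic soy dish on the board, 68 mm across, 18 mm high; a bystander. Origin: centre of its underside.
- bento_low: the lower tier of the white plastic bento stack, 94 x 174 mm, 55 mm high, at the back of the bench; a bystander. Origin: centre of its underside.
- bento_top: the upper bento tier, same size, standing on the lower one; a bystander. Origin: centre of its underside.
- skewers: a bamboo cup holding skewers, 60 mm in diameter, cup 100 mm high, skewers up to 190 mm, at the back; a bystander. Origin: centre of its underside.
- bowl: a white ceramic rice bowl, 120 mm across, 60 mm high, at the back; a bystander. Origin: centre of its underside.
- spatula: a hard silicone spatula 270 mm long, lying at the left side of the bench, pointing away from the robot; a bystander.
Not all that is in view belongs to the job. Leave any turquoise or yellow look-alike of the tall_tin alone.

How it is judged:
At the end, for the whole second after the job is handed in: The tall tin stands upright (within 0.06 rad) and at rest on the reader's pad, its axis within 18 mm of the pad's centre and its underside within 4 mm of the pad's top, and its label points towards the window, within 0.3 rad of the reader's x direction (horizontal distance between tall_tin and pad below 0.018 m and z of tall_tin in the frame of pad between -0.004 and 0.004 m and angle between tall_tin's own z axis and vertical below 0.06 rad and angle between the x axis of tall_tin and the x axis of reader, either way round below 0.3 rad and x of label in the frame of pad above 0 m and linear speed of tall_tin below 0.02 m/s and angular speed of tall_tin below 0.1 rad/s); the robot touches nothing.
It fails at once if the tall tin is tipped by more than 0.6 rad (angle between tall_tin's own z axis and vertical above 0.6 rad).
It fails at once if the tall tin is dropped or flung: faster than 0.6 m/s (a fall of about 18 mm) while the fingers do not hold it (linear speed of tall_tin above 0.6 m/s and contact force between tall_tin and the fingers below 0.05 N).
It fails at once if another thing is moved by more than 25 mm (distance of any of short_tin, soy_dish, bento_low, bento_top, skewers, bowl, spatula from where it was at the start of the episode above 0.025 m).
It also fails if it takes over 42 s, if anything falls off the work surface, if the arm or the gripper's body presses on something with over 40 N, if the wrist force passes 120 N, or if a joint passes its speed limit or range.

## Working session

There is one attempt and no reset: what is moved stays moved. The work goes in short steps, Python scripts to look and compute and a tool call to move; the robot and the scene stay as the last step left them, time stands still between calls to the robot, and variables do not carry over. Pictures are saved under pics/ and viewed, at most 10 in all, crops included, and the job is handed in when it is done.

Besides the shell and the picture viewer there is one more tool, called after "Call:" as name(argument=value, ...) on one line, values as JSON. servo_tool: Moves the arm, as the interface text tells. Its arguments: {"type":"object","properties":{"moves":{"type":"string"},"grip_force":{"type":"number"}},"required":["moves"]}

```bash
mkdir -p pics; ls; python3 - <<'E'
from rig import get_obs,cams
import cv2
for n in("scene","top"):
    cv2.imwrite(f"pics/{n}0.png",cams.camera(n)); m=cams.camera_model(n); print(n,m)
o=get_obs();print(o['time'],o['position'],o['tool_rot'],o['grip_width'])
E
```

```text
pics
scene {'fx': 351.5217733628628, 'fy': 351.5217733628628, 'cx': 256.5022344481182, 'cy': 195.9101671285232, 'dist': array([-0.07607788,  0.        ,  0.        ,  0.        ,  0.        ]), 'R': array([[ 0.74838587,  0.66313765, -0.01292485],
       [ 0.43643476, -0.50702632, -0.74326914],
       [-0.49944299,  0.55061126, -0.66886765]]), 't': array([-0.44298853, -0.17275992,  1.2631421 ])}
top {'fx': 351.2188617698643, 'fy': 351.2188617698643, 'cx': 255.435656393051, 'cy': 194.9223408922404, 'dist': array([-0.04354039,  0.        ,  0.        ,  0.        ,  0.        ]), 'R': array([[-0.01928647, -0.99970135, -0.01500827],
       [-0.99605931,  0.02051158, -0.0862851 ],
       [ 0.08656718,  0.013285  , -0.99615743]]), 't': array([0.08832157, 0.56203135, 0.99119062])}
0.1 [ 0.27157396 -0.56216737  0.22165995] [ 9.74812079e-01  2.23025660e-01 -5.37939636e-05 -9.81306593e-04] 0.08719432375118831
```

View pics/scene0.png

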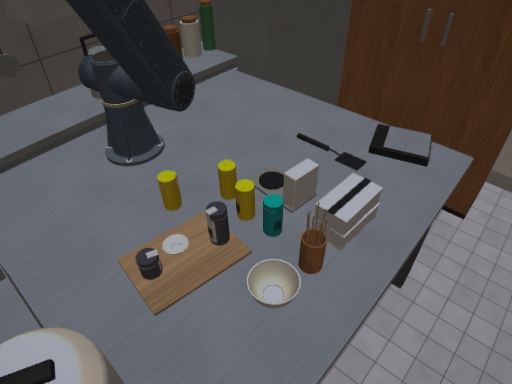

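View pics/top0.png

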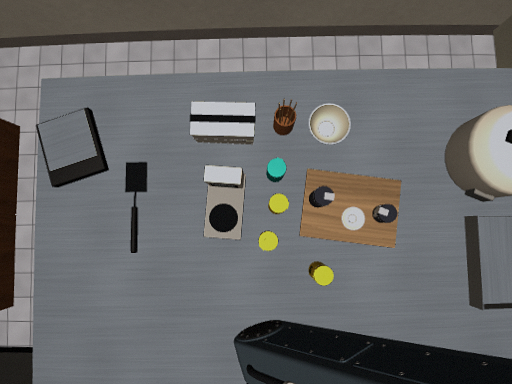

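The scene view has the tall tin at about (217,225) on the board. The top view has the tall tin at (322,197), the reader's pad at (223,218), its block at (223,175) and the look-alikes between them.

```bash
cat > h.py <<'E'
import numpy as np,cv2
from rig import get_obs,cams
def ray(n,uv):
    m=cams.camera_model(n);K=np.array([[m['fx'],0,m['cx']],[0,m['fy'],m['cy']],[0,0,1]])
    p=cv2.undistortPoints(np.array(uv,float).reshape(-1,1,2),K,m['dist']).reshape(-1,2)
    d=np.c_[p,np.ones(len(p))]@m['R'];return -m['R'].T@m['t'],d
def onz(n,uv,z):
    c,d=ray(n,uv);return c+d*((z-c[2])/d[:,2])[:,None]
def proj(n,X):
    m=cams.camera_model(n);K=np.array([[m['fx'],0,m['cx']],[0,m['fy'],m['cy']],[0,0,1]])
    return cv2.projectPoints(np.array(X,float).reshape(-1,3),cv2.Rodrigues(m['R'])[0],m['t'],K,m['dist'])[0].reshape(-1,2)
E
python3 - <<'E'
from h import *
a=cv2.imread('pics/top0.png');s=cv2.imread('pics/scene0.png')
c1=cv2.resize(a[160:250,195:285],(390,390),interpolation=cv2.INTER_CUBIC)
c2=cv2.resize(a[180:220,300:340],(390,390),interpolation=cv2.INTER_CUBIC)
cv2.imwrite('pics/c.png',np.hstack([c1,c2]))
# pad
def comps(mask,box):
    x0,y0,x1,y1=box;n,l,st,ce=cv2.connectedComponentsWithStats(mask[y0:y1,x0:x1].astype(np.uint8))
    for i in range(1,n):
        if st[i,4]>15: print(st[i][:4]+[x0,y0,0,0],st[i,4],ce[i]+[x0,y0])
g=a.max(2).astype(int)
print('pad');comps(g<35,(200,195,245,245))
print('block top');comps(g>150,(198,160,250,190))
m=(g>150).astype(np.uint8);m[:, :198]=0;m[:,250:]=0;m[:160]=0;m[190:]=0
c=max(cv2.findContours(m,0,2)[0],key=cv2.contourArea);r=cv2.minAreaRect(c);print(r);
b=cv2.boxPoints(r);print(onz('top',b,.12))
print('tin dark');comps(g<70,(305,180,340,215))
print('seal');comps(a.min(2)>110,(305,180,340,215))
E
```

```text
pad
[210 204  28  28] 604 [223.08278146 217.55960265]
block top
[204 165  38  19] 608 [222.59539474 173.89802632]
[208 186  33   4] 59 [220.16949153 188.3220339 ]
((222.5095672607422, 173.87107849121094), (37.04664993286133, 16.362579345703125), 4.236394882202148)
[[0.5960217  0.21234825 0.12      ]
 [0.63953398 0.2088853  0.12      ]
 [0.62999939 0.1109947  0.12      ]
 [0.5866653  0.11485813 0.12      ]]
tin dark
[309 186  24  21] 313 [319.19808307 196.71565495]
seal
[324 192  11   9] 76 [329.10526316 195.92105263]
```

View pics/c.png

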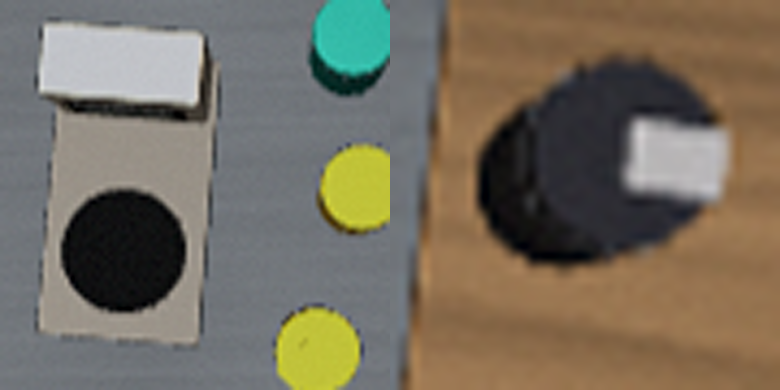

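The crop shows the tin's lid centred near top pixel (324.4,195.2). Its seal strip runs from the lid's centre to the right and slightly down, ending near (333.7,196.3).

```bash
python3 - <<'E'
from h import *
cv=lambda x,y:((x+.5)/9.75-.5+300,(y+.5)/9.75-.5+180)
P=onz('top',[cv(243,153),cv(148,153),cv(338,153),cv(237,153),cv(334,164)],.122);print(P)
d=P[4]-P[3];print('label yaw',np.degrees(np.arctan2(d[1],d[0])),'diam',np.linalg.norm(P[2]-P[1]),'seal',np.linalg.norm(d))
pad=onz('top',[(223.08,217.56)],.014)[0];bc=onz('top',[(222.51,173.87)],.12)[0]
e=bc-pad;print('pad',pad,'block',bc,np.linalg.norm(e[:2]),np.degrees(np.arctan2(e[1],e[0])))
# cross-check of the lid in the scene view
q=proj('scene',P[0]);print('lid in scene',q,'pad in scene',proj('scene',pad))
# footplate edges
a=cv2.imread('pics/top0.png').astype(int)
f=((a[...,2]-a[...,0]>8)&(a.max(2)<200)&(a.max(2)>90)).astype(np.uint8);f[:,:198]=0;f[:,250:]=0;f[:188]=0;f[245:]=0
c=max(cv2.findContours(f,0,2)[0],key=cv2.contourArea);b=cv2.boxPoints(cv2.minAreaRect(c));print(onz('top',b,.008))
E
```

```text
[[ 0.55069177 -0.10451186  0.122     ]
 [ 0.55121597 -0.0790571   0.122     ]
 [ 0.55016719 -0.12998201  0.122     ]
 [ 0.55072488 -0.10290379  0.122     ]
 [ 0.54723354 -0.12879542  0.122     ]]
label yaw -97.67970161733423 diam 0.0509357064131272 seal 0.026125962790588528
pad [0.50037537 0.17279404 0.014     ] block [0.61299619 0.16168392 0.12      ] 0.11316750586407072 -5.634040834813905
lid in scene [[214.42490391 208.27289069]] pad in scene [[271.17598562 179.1564074 ]]
[[0.44717031 0.23238437 0.008     ]
 [0.59735283 0.21918145 0.008     ]
 [0.586283   0.11017421 0.008     ]
 [0.43669092 0.12460242 0.008     ]]
```

Call:
servo_tool(moves="0.0451 -0.0291 0 -6 0.087; 0.0901 -0.0581 0 -12 0.087; 0.135 -0.087 0 -18 0.087; 0.18 -0.116 0 -24 0.087; 0.225 -0.145 0 -30 0.087; 0.27 -0.174 0 -36 0.087; 0.315 -0.203 0 -42 0.087; 0.36 -0.232 0 -48 0.087; 0.4505 -0.2906 0 -57.2 0.087; 0.4505 -0.2906 0 -57.2 0.087", grip_force=20)

```text
time: 0.93
position: [0.4894, -0.2052, 0.2223]
tool_rot: [0.748, 0.664, -0.0, -0.0]
ft_force: [0.4, 0.1, -0.7]
grip_width: 0.087
grip_force: 0.0
```

```bash
cat > st.py <<'E'
from h import *
from scipy.spatial.transform import Rotation as R
import sys
o=get_obs();r=R.from_quat(o['tool_rot']).as_matrix();print(o['time'],o['position'],'yaw',np.degrees(np.arctan2(r[1,0],r[0,0])),'z',r[:,2],o['q'],o['grip_width'],o['grip_force'],o['ft_force'])
t=np.array(eval(sys.argv[1]));print('tool delta',r.T@(t-o['position']))
E
python3 st.py '[.5507,-.1045,.223]'
```

```text
0.9333 [ 0.48936253 -0.20516852  0.22230321] yaw 83.23539743083785 z [-6.06502266e-04  3.54703626e-04 -9.99999753e-01] [-6.07704692e-01  4.01533005e-01  1.66837774e+00 -6.27383276e-05
  1.07238236e+00 -4.89610185e-01] 0.08700204207649409 0.0 [ 0.35947768  0.10085032 -0.72267726]
tool delta [ 0.10719288  0.04905223 -0.00069828]
```

Call:
servo_tool(moves="0.036 0.016 0 0 0.087; 0.072 0.033 0 0 0.087; 0.107 0.049 0 0 0.087; 0.107 0.049 0 0 0.087; 0.107 0.049 0 0 0.087; 0.107 0.049 0 0 0.087")

```text
time: 1.43
position: [0.5502, -0.1069, 0.2221]
tool_rot: [0.749, 0.663, -0.001, -0.0]
ft_force: [0.1, 0.5, 0.1]
grip_width: 0.087
grip_force: 0.0
```

```bash
python3 st.py '[.5507,-.1045,.078]'; python3 - <<'E'
from h import *
for n in('scene','top'): cv2.imwrite(f'pics/{n}1.png',cams.camera(n))
s=cv2.imread('pics/scene1.png')[130:250,150:310]
cv2.imwrite('pics/s1c.png',cv2.resize(s,None,fx=4,fy=4,interpolation=2))
E
```

```text
1.4333 [ 0.55017573 -0.10692699  0.22210628] yaw 83.02850964747611 z [-1.30175645e-03 -1.25526984e-04 -9.99999145e-01] [-3.90983360e-01  4.41681286e-01  1.59602970e+00 -6.85129906e-04
  1.10503744e+00 -2.68999673e-01] 0.08702380931709564 0.0 [0.11394568 0.46453969 0.14258763]
tool delta [0.00251341 0.00040983 0.14410517]
```

View pics/s1c.png

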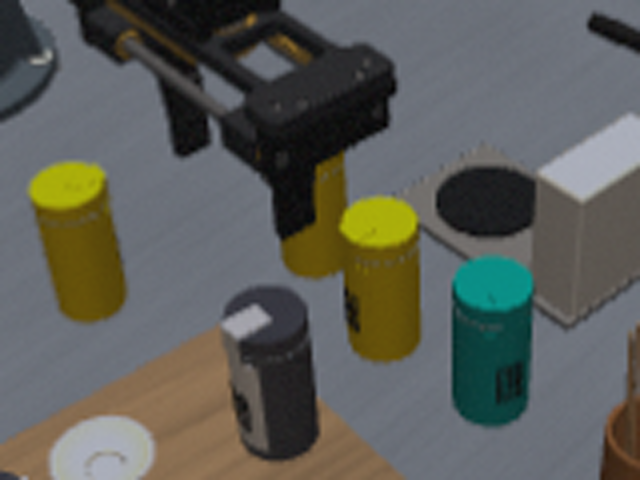

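The close crop shows the fingers above the tin. The label and seal face left, towards the soy dish. The lid centre is near scene pixel (216,208), which agrees with the measurement, so I'm descending.

Call:
servo_tool(moves="0.0025 0 0.035 0 0.087; 0.0025 0 0.07 0 0.087; 0.0025 0 0.1 0 0.087; 0.0025 0 0.125 0 0.087; 0.0025 0 0.144 0 0.087; 0.0025 0 0.144 0 0.087; 0.0025 0 0.144 0 0.087; 0.0025 0 0.144 0 0.087")

```text
time: 2.2
position: [0.5515, -0.1058, 0.0796]
tool_rot: [0.75, 0.662, 0.0, 0.001]
ft_force: [0.4, -0.3, -0.5]
grip_width: 0.0865
grip_force: 0.0
```

Call:
servo_tool(moves="0 0 0 0 0.075; 0 0 0 0 0.068; 0 0 0 0 0.062; 0 0 0 0 0.057; 0 0 0 0 0.052; 0 0 0 0 0.045; 0 0 0 0 0.04; 0 0 0 0 0.04; 0 0 0 0 0.04; 0 0 0 0 0.04", grip_force=20)

```text
time: 3.03
position: [0.5509, -0.1045, 0.0787]
tool_rot: [0.749, 0.662, 0.0, -0.0]
ft_force: [-0.5, -0.0, 3.8]
grip_width: 0.0516
grip_force: 20.0
```

```bash
python3 st.py '[.5507,-.1045,.20]'
```

```text
3.0333 [ 0.55093532 -0.10447045  0.07869663] yaw 82.97149960377004 z [-6.03684375e-05  7.77264734e-05 -9.99999995e-01] [-3.86690407e-01  6.48593533e-01  1.71263731e+00  6.99560295e-05
  7.80447038e-01 -2.64069648e-01] 0.05162362939283734 19.954911416134564 [-0.52864202 -0.04811742  3.83807729]
tool delta [-4.96560988e-05 -2.38353704e-04 -1.21303354e-01]
```

Call:
servo_tool(moves="0 0 -0.005 0 0.04; 0 0 -0.015 0 0.04; 0 0 -0.03 0 0.04; 0 0 -0.05 0 0.04; 0 0 -0.07 0 0.04; 0 0 -0.09 0 0.04; 0 0 -0.11 0 0.04; 0 0 -0.125 0 0.04; 0 0 -0.135 0 0.04; 0 0 -0.135 0 0.04", grip_force=30)

```text
time: 3.87
position: [0.5524, -0.105, 0.2163]
tool_rot: [0.749, 0.662, 0.001, 0.002]
ft_force: [0.4, -0.3, -1.3]
grip_width: 0.0515
grip_force: 29.9
```

```bash
python3 st.py '[.5004,.1728,.2137]'; python3 - <<'E'
from h import *
s=cams.camera('scene')[100:250,140:320]
cv2.imwrite('pics/s2c.png',cv2.resize(s,None,fx=4,fy=4,interpolation=2))
E
```

```text
3.8667 [ 0.55236435 -0.10502042  0.21628196] yaw 82.97583578445112 z [ 0.0050226  -0.00200575 -0.99998538] [-3.86629531e-01  4.48551079e-01  1.60295253e+00  4.09113173e-05
  1.08468086e+00 -2.64057353e-01] 0.05151839133625358 29.941641686309595 [ 0.36615518 -0.25387343 -1.31954997]
tool delta [ 0.26938397 -0.08555882  0.00176369]
```

View pics/s2c.png

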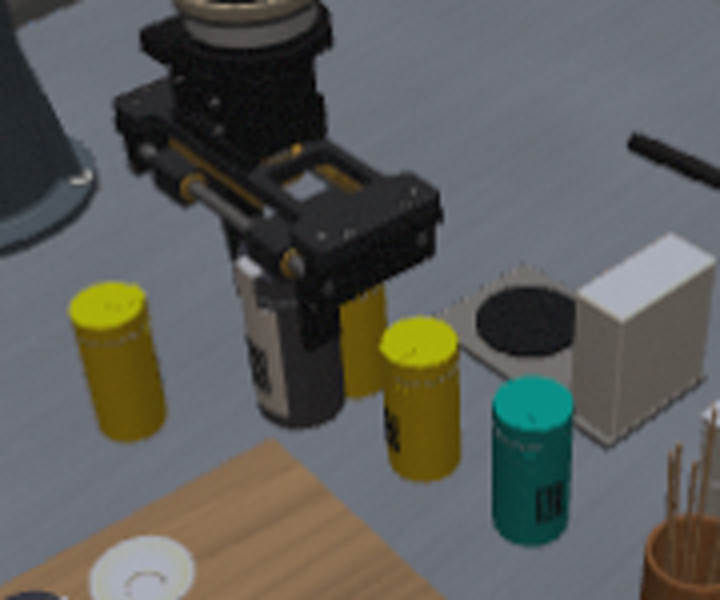

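The tin hangs upright in the fingers at crop (295,340), clear of the board. Next I carry it over to the reader, turning it on the way.

Call:
servo_tool(moves="0.007 -0.002 0 -3 0.04; 0.02 -0.006 0 -8 0.04; 0.04 -0.013 0 -14 0.04; 0.06 -0.019 0 -20 0.04; 0.085 -0.027 0 -26 0.04; 0.11 -0.035 0 -32 0.04; 0.135 -0.043 0 -38 0.04; 0.16 -0.051 0 -44 0.04; 0.18 -0.057 0 -48 0.04; 0.19 -0.06 0 -50 0.04")

```text
time: 4.75
position: [0.5127, 0.0937, 0.2121]
tool_rot: [0.397, 0.918, -0.0, -0.002]
ft_force: [-0.7, -0.9, -2.2]
grip_width: 0.0515
grip_force: 29.9
```

Call:
servo_tool(moves="0 0 0 -3 0.04; 0 0 0 -8 0.04; 0 0 0 -14 0.04; 0 0 0 -20 0.04; 0 0 0 -26 0.04; 0 0 0 -32 0.04; 0 0 0 -37 0.04; 0 0 0 -40 0.04; 0 0 0 -42.2 0.04; 0 0 0 -42.2 0.04")

```text
time: 5.58
position: [0.5143, 0.0908, 0.2126]
tool_rot: [0.042, 0.999, -0.0, -0.001]
ft_force: [0.4, 0.1, -2.2]
grip_width: 0.0513
grip_force: 29.9
```

```bash
python3 st.py '[.5004,.1728,.2137]'
```

```text
5.5833 [0.51432305 0.09080859 0.21262306] yaw 175.15284831924103 z [-1.79343435e-03 -3.09986748e-04 -9.99998344e-01] [-3.91780459e-02  4.03779274e-01  1.69832513e+00 -4.40294464e-04
  1.04126821e+00 -1.52515328e+00] 0.051263903128266355 29.94084438571008 [ 0.43417116  0.13406149 -2.2243864 ]
tool delta [ 0.02080322  0.08052122 -0.00107738]
```

Call:
servo_tool(moves="0.002 0.006 0 0 0.04; 0.005 0.018 0 0 0.04; 0.009 0.036 0 0 0.04; 0.014 0.054 0 0 0.04; 0.018 0.07 0 0 0.04; 0.0205 0.079 0 0 0.04; 0.021 0.0805 0 0 0.04; 0.021 0.0805 0 0 0.04; 0.021 0.0805 0 0 0.04; 0.021 0.0805 0 0 0.04")

```text
time: 6.42
position: [0.5007, 0.1728, 0.2135]
tool_rot: [0.042, 0.999, -0.0, 0.0]
ft_force: [-1.0, -0.3, -1.9]
grip_width: 0.0516
grip_force: 29.9
```

Call:
servo_tool(moves="0 0 0.006 0 0.04; 0 0 0.018 0 0.04; 0 0 0.034 0 0.04; 0 0 0.05 0 0.04; 0 0 0.066 0 0.04; 0 0 0.082 0 0.04; 0 0 0.096 0 0.04; 0 0 0.108 0 0.04; 0 0 0.115 0 0.04; 0 0 0.115 0 0.04")

```text
time: 7.25
position: [0.4996, 0.1727, 0.0968]
tool_rot: [0.043, 0.999, -0.0, -0.002]
ft_force: [-0.4, -0.3, -1.8]
grip_width: 0.0513
grip_force: 29.9
```

```bash
python3 st.py '[.5004,.1728,.0807]'; python3 - <<'E'
from h import *
s=cams.camera('scene')[90:240,190:370];t=cams.camera('top')[150:250,190:270]
cv2.imwrite('pics/s3c.png',np.hstack([cv2.resize(s,(450,375),interpolation=2),cv2.resize(t,(300,375),interpolation=2)]))
E
```

```text
7.25 [0.49957037 0.17266079 0.09684915] yaw 175.11604758907384 z [-3.48599890e-03 -4.98283347e-04 -9.99993800e-01] [ 1.21232330e-01  5.89703800e-01  1.78160639e+00 -1.04519875e-04
  7.73803143e-01 -1.36424942e+00] 0.051279808682655026 29.94183278584387 [-0.42023277 -0.30976976 -1.83553904]
tool delta [-0.00087017  0.00022215  0.01614609]
```

View pics/s3c.png

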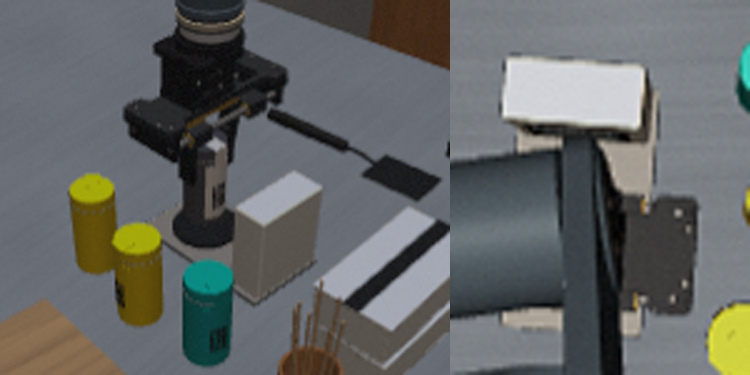

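The tin is above the pad, upright, with its label towards the window. I'm lowering it slowly to contact.

Call:
servo_tool(moves="0 0 0.003 0 0.04; 0 0 0.007 0 0.04; 0 0 0.01 0 0.04; 0 0 0.012 0 0.04; 0 0 0.0135 0 0.04; 0 0 0.0145 0 0.04; 0 0 0.0155 0 0.04; 0 0 0.0155 0 0.04; 0 0 0.0155 0 0.04")

```text
time: 8.1
position: [0.5005, 0.1734, 0.083]
tool_rot: [0.042, 0.999, -0.0, -0.0]
ft_force: [1.1, -0.3, -1.9]
grip_width: 0.0514
grip_force: 29.9
```

Call:
servo_tool(moves="0 0 0.001 0 0.04; 0 0 0.001 0 0.04; 0 0 0.002 0 0.04; 0 0 0.002 0 0.04; 0 0 0.002 0 0.04")

```text
time: 8.52
position: [0.5005, 0.1734, 0.081]
tool_rot: [0.042, 0.999, 0.0, -0.0]
ft_force: [-0.5, 0.0, -1.4]
grip_width: 0.0512
grip_force: 29.9
```

Call:
servo_tool(moves="0 0 0.0005 0 0.04; 0 0 0.001 0 0.04; 0 0 0.001 0 0.04; 0 0 0.001 0 0.04")

```text
time: 8.85
position: [0.5008, 0.1733, 0.0807]
tool_rot: [0.042, 0.999, 0.0, 0.0]
ft_force: [-0.5, -0.9, 5.0]
grip_width: 0.0518
grip_force: 29.9
```

Contact shows as +5 N, at the expected height. I'm opening the fingers slowly and then rising.

Call:
servo_tool(moves="0 0 0 0 0.052; 0 0 0 0 0.054; 0 0 0 0 0.057; 0 0 0 0 0.062; 0 0 0 0 0.07; 0 0 0 0 0.076; 0 0 0 0 0.08; 0 0 0 0 0.08; 0 0 0 0 0.08; 0 0 0 0 0.08")

```text
time: 9.68
position: [0.5005, 0.1734, 0.08]
tool_rot: [0.042, 0.999, 0.0, -0.0]
ft_force: [-0.3, -0.0, -0.3]
grip_width: 0.0796
grip_force: 0.0
```

Call:
servo_tool(moves="0 0 -0.006 0 0.08; 0 0 -0.02 0 0.08; 0 0 -0.04 0 0.08; 0 0 -0.06 0 0.08; 0 0 -0.08 0 0.08; 0 0 -0.1 0 0.08; 0 0 -0.12 0 0.08; 0 0 -0.14 0 0.08; 0 0 -0.14 0 0.08")

```text
time: 10.43
position: [0.5031, 0.1738, 0.2243]
tool_rot: [0.042, 0.999, 0.001, 0.004]
ft_force: [0.1, 0.5, 0.2]
grip_width: 0.0799
grip_force: 0.0
```

Call:
servo_tool(moves="0 -0.03 0 0 0.08; 0 -0.06 0 0 0.08; 0 -0.1 0 0 0.08; 0 -0.14 0 0 0.08; 0 -0.18 0 0 0.08; 0 -0.22 0 0 0.08; 0 -0.25 0 0 0.08; 0 -0.25 0 0 0.08; 0 -0.25 0 0 0.08")

```text
time: 11.18
position: [0.479, -0.0771, 0.2195]
tool_rot: [0.044, 0.999, 0.0, -0.0]
ft_force: [0.0, 0.7, -0.0]
grip_width: 0.0798
grip_force: 0.0
```

```bash
python3 - <<'E'
from h import *
s=cams.camera('scene')[90:240,190:370];t=cams.camera('top')[150:250,190:270]
cv2.imwrite('pics/s4c.png',np.hstack([cv2.resize(s,(450,375),interpolation=2),cv2.resize(t,(300,375),interpolation=2)]))
print('expected lid', proj('top',[.5004,.1728,.124]))
E
```

```text
expected lid [[218.56450576 216.61652998]]
```

View pics/s4c.png

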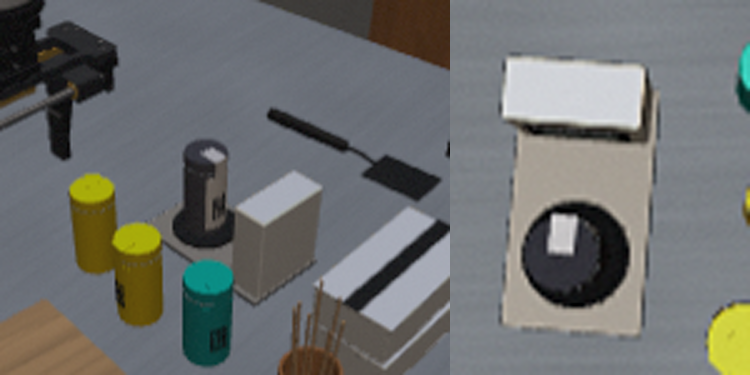

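The tin stands upright on the pad. Its lid is near top-view crop (562,251), which is pixel (220,217), close to the expected (218.6,216.6), and its seal points at the window.

```bash
python3 -c "
from rig import job
print(job.hand_in())"
```

```text
the job is handed in; nothing more can be done
None
```

The tall tin stands upright on the reader's pad, close to its centre, with its label facing the window; nothing else in view was disturbed, and the job was handed in at about 11 s (no verdict was returned).

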